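# Check the lid locks of the fittings cases and stack the sound ones

### The job

Before these three small fittings cases go in the van, test each lid lock before sorting them: press its button right down and let go. Stack every case whose button stays down on the docking plate, one on top of the other, each with its notch over the key below so that it sits flat; lay any case whose button comes back up instead flat in the low grey repair tray. Leave the bottle, tin and battery where they stand.

Things in the scene. Friction and masses are not known exactly. Their poses are not given: they have to be found in the camera images.
- case_a: stacking case, black, grey lid, 112 (x) x 56 (y) x 46 high, 0.2-0.36 kg; all three look alike. Origin: middle of underside. Lid: black ribbed button at -x end (centre x = -28); metal key at +x end, 32 x 22, 7.5 high, well rounded, centre x = 28, y = 0. Underside: notch 36 x 26, 10 deep, centre x = 28, y = 0, for the key below, one way round only. Grip across y within 20 of its middle
- case_a_button (a joint): how far the lid button of case_a is pressed, m: 0 = fully up (never pressed), 0.012 = right down. Takes about 4 N. A sound latch snaps down once past 7 mm and stays at 0.012; a worn one does not catch: let go, it rises again to about 0.004 and stands there, still proud of the lid
- case_a_button_top (a point): middle of the button's top face (38 x 32) on case_a, at x = -28, y = 0 of the case; 56 above the case's underside when up (10 proud of the lid), 44 when right down (2 below the lid face)
- case_b: another case, like case_a in all sizes and axes
- case_b_button (a joint): how far the lid button of case_b is pressed, m: 0 = fully up (never pressed), 0.012 = right down. Takes about 4 N. A sound latch snaps down once past 7 mm and stays at 0.012; a worn one does not catch: let go, it rises again to about 0.004 and stands there, still proud of the lid
- case_b_button_top (a point): middle of the button's top face (38 x 32) on case_b, at x = -28, y = 0 of the case; 56 above the case's underside when up (10 proud of the lid), 44 when right down (2 below the lid face)
- case_c: another case, like case_a in all sizes and axes
- case_c_button (a joint): how far the lid button of case_c is pressed, m: 0 = fully up (never pressed), 0.012 = right down. Takes about 4 N. A sound latch snaps down once past 7 mm and stays at 0.012; a worn one does not catch: let go, it rises again to about 0.004 and stands there, still proud of the lid
- case_c_button_top (a point): middle of the button's top face (38 x 32) on case_c, at x = -28, y = 0 of the case; 56 above the case's underside when up (10 proud of the lid), 44 when right down (2 below the lid face)
- dock: docking plate, fixed: plywood 140 (x) x 98 (y) with a black pad 112 x 56, its top at z = 12, and on that a key as on the lids (32 x 22, 7.5 high, centre x = 28, y = 0). Origin: middle of underside. A seated case has its origin above this one, x axes alike, underside at z = 12; the next sits 46 higher. Notch and key have 2 mm play each side
- repair_tray: low grey sheet-metal tray, fixed: 158 (x) x 90 (y) outside, 148 x 80 inside, floor at z = 4, lip 12 high: fingers that hold a case 15 or more above its underside clear the lip. Origin: middle of underside. A case lies in it along the tray's x, either way round. Boards 30 high lie 30 to 65 beyond its middle, on the side away from the robot
- glue_bottle: white glue bottle with pointed cap, 64 wide, 172 high, loose; origin: middle of its foot. Not to be disturbed
- filler_tin: round tin, 66 wide, 54 high, loose; origin: middle of its foot. Not to be disturbed
- battery_pack: black cordless-drill battery, 68 (x) x 112 (y) x 63 high, loose; origin: middle of its foot. Not to be disturbed
- hanging_cable (a point): lowest point of the black cable loops that hang from the yellow outlet box over the bench, fixed; from there up the cables fill some 80 (x) x 60 (y), and the box (80 x 100) hangs above them, its underside at z = 480. Keep the arm's wrist off them

How it is judged:
By the outcome, as a careful person would: the job done as asked, in the order asked, and still so for the second after the job is handed in, with the robot touching nothing.
It also fails if it takes over 72 s, if anything falls off the work surface, if the arm or the gripper's body presses on something with over 40 N, if the wrist force passes 120 N, or if a joint passes its speed limit or range.

### The arm

A 6-joint arm with a two-finger parallel gripper is mounted at the origin on a cart in front of the work surface, level with it; the furniture and walls round the work are solid. World frame = base frame: x ahead of the robot, y to its left, z up, the work surface at z = 0. Lengths are in m, angles in rad, forces in N, time in s.
With the tool pointing down it reaches from about 0.3 to 0.775 m from the base axis. Payload 14.6 kg.
Tool frame: the origin (TCP) lies at the very end of the fingers, on their centre line; the grasp point (between the pads) lies 19 mm behind it; z points along the fingers, y is the line along which they close (so a half turn about z gives the same grasp; the last joint's range is limited). The gripper opens to 94 mm and grips with 3 to 60 N. Pads are 16 mm wide; open, the fingers measure 119 mm over their backs; the gripper's body (75 mm by 177 mm) begins 78 mm behind the grasp point.
Start: joints at [1.268, 0.3, 1.521, -0, 1.321, -0.067], TCP at [0.128, 0.535, 0.205] pointing down, gripper open.
Joint ranges: [-3.03, 3.03], [-0.79, 2.21], [0.23, 2.52], [-1.04, 4.18], [0, 3.07], [-2.55, 2.55]. Speed limits (rad/s): [2.22, 2.22, 2.57, 3.14, 3.14, 3.14].

### API

Orientations are given as [roll, pitch, yaw] about the fixed x, y, z axes, in that order (R = Rz(yaw) Ry(pitch) Rx(roll)).
In Python, from station import ctrl, camera, camera_info, finder gives the robot as it stands.
- The arm moves only by the tool carry_out, never from a script. Its argument "motion" is a list of rows, each a list of 2 entries, a list of its own where there are three numbers: the shift along the tool's x, y, z as a fraction of full scale, then the turn about the tool's z as a fraction of full scale. A call has 1 to 12 rows; each row is the pose to reach, as a shift and turn from the pose commanded when the call began, along the tool's axes at that moment, turning the shorter way round; what a row does not reach only later rows make up. Full scale, the value 1, is 200 mm for a shift and 360 degrees for a turn. A row lasts 1/10 s, in which the tool goes at most 50 mm and 8.59 degrees, less where a joint would pass 70% of its speed; a pose out of reach is approached as far as the arm can. A call with a number of a shift or a turn outside -1 to 1 is refused whole. A call with a gripper value outside its range is refused whole. "hand" is the closure, from -1 (fully open) to 1 (shut), set as the call begins (left out, the last holds). The fingers move at their own pace and stop on an object; "force" is the grip in N (left out, the last holds). Time passes only in rows, so rows that repeat a pose let the fingers close. It gives the time, the measured TCP pose, the force, the opening and the grip force at its end, in the units of the state.
- ctrl.get_obs(): the state, without advancing time (a new reading comes with each control period).
- camera(name): name is "scene" or "top"; returns (picture, depth): 400x640x3 uint8, blue, green, red; 400x640 float32, m along the optical axis (not along the pixel's ray), 0 where there is no reading.
- camera_info(name): a dict with "camera_matrix" (3x3 intrinsics, pixels), "dist_coeffs" ([k1, k2, p1, p2, k3] as OpenCV has them; the pictures are not rectified), "origin" and "attitude" of the camera in the world. Camera axes: x right, y down, z forward; pixel columns grow to the right and rows downward; lengths in m; the calibration is good to about 2 mm. A picture is of the moment at which its call begins. camera_info takes no time and is no camera call.
- ctrl.hand_in(): hands the job in; it is judged then, once.
Trained networks look in the newest picture that a camera, given by its name, has taken for a name from the list of things; names that differ only in an ending like _2 or _b are one class to them, and where a whole thing is asked for, a point or a joint stands for the part that bears it (a point fixed in the world has none). Each returns a list of dicts, best first, with "conf" (0 to 1); they miss things now and then, are a little off and sometimes report something else, mostly with a low value. They report only what shows in the picture. A call takes as long as a camera call.
- finder.boxes_of(camera, query): "location" ([column, row] in pixels, amid what is visible of it).
- finder.cut_out(camera, query): "mask" (400x640 bool, what is visible of it) and "location" ([column, row] in pixels, amid what is visible of it).
- finder.pinpoint(camera, query): "location" ([column, row] in pixels: a listed point, or the origin of a listed thing).
The state is a dict: "time_s": time; "qpos": joint angles; "joint_vel": joint speeds; "tau": joint torques, N m; "ee_pos": TCP position; "eef_rot": TCP orientation; "force": force on the tool from outside, world axes, zero at the start; "moment": the same for the moment, N m; "grip_width": finger opening in m; "grip_force": force on a finger pad.
Only numpy, scipy, OpenCV 4.12 (cv2) and the standard library are available. Lean on these libraries where they do the work, as an engineer would, in place of code of your own. Each camera call takes 0.05 s, during which the arm holds its last target. There are 200 camera calls.

## Working session

There is one attempt and no reset: what is moved stays moved. The work goes in short steps, Python scripts to look and compute and a tool call to move; the robot and the scene stay as the last step left them, time stands still between calls to the robot, and variables do not carry over. Pictures are saved under pics/ and viewed, at most 10 in all, crops included, and the job is handed in when it is done.

Besides the shell and the picture viewer there is one more tool, called after ">>>" as name([rows], argument=value, ...), one row to a line, values as JSON. carry_out: Moves the arm, as the interface text tells. Its arguments: {"type":"object","properties":{"motion":{"type":"array","items":{"type":"array"}},"hand":{"type":"number"},"force":{"type":"number"}},"required":["motion"]}

```bash
ls; mkdir -p pics; python3 - <<'E'
from station import ctrl,camera,camera_info,finder
import cv2
for n in("scene","top"):
    p,d=camera(n);cv2.imwrite(f"pics/{n}0.png",p)
    i=camera_info(n);print(n,i)
    for q in("case_a","dock","repair_tray","glue_bottle","filler_tin","battery_pack","case_a_button_top","hanging_cable"):
        print(q,[(round(r["conf"],2),[round(float(v)) for v in r["location"]]) for r in finder.pinpoint(n,q)][:6])
print(ctrl.get_obs())
E
```

```text
pics
scene {'camera_matrix': array([[435.6895317 ,   0.        , 315.57803657],
       [  0.        , 435.6895317 , 198.0732357 ],
       [  0.        ,   0.        ,   1.        ]]), 'dist_coeffs': array([-0.04843956,  0.        ,  0.        ,  0.        ,  0.        ]), 'origin': array([-0.34335803, -0.49332012,  0.96409297]), 'attitude': array([-2.26131357,  0.00462847, -1.18344413])}
case_a [(0.86, [353, 263])]
dock [(0.6, [308, 251])]
repair_tray [(0.7, [206, 236])]
glue_bottle [(0.72, [348, 222])]
filler_tin [(0.9, [301, 208]), (0.69, [310, 251]), (0.34, [268, 241])]
battery_pack [(0.94, [398, 232])]
case_a_button_top [(0.43, [263, 231])]
hanging_cable [(0.7, [329, 169])]
top {'camera_matrix': array([[510.0427737,   0.       , 310.5876654],
       [  0.       , 510.0427737, 198.3461093],
       [  0.       ,   0.       ,   1.       ]]), 'dist_coeffs': array([-0.07707679,  0.        ,  0.        ,  0.        ,  0.        ]), 'origin': array([ 0.33157582, -0.23913311,  1.62079243]), 'attitude': array([-2.99402699,  0.0868774 , -1.58005657])}
case_a [(0.91, [407, 215]), (0.82, [36
[... 212 characters left out ...]
, [276, 233])]
hanging_cable []
{'time_s': 0.9, 'qpos': array([ 1.26842906e+00,  2.99891546e-01,  1.52102392e+00,  1.78569769e-05,
        1.32069425e+00, -6.66132805e-02]), 'joint_vel': array([-0.00132315, -0.00232303,  0.00015516, -0.00067724, -0.00082954,
       -0.00031542]), 'tau': array([-1.05227875e-03, -5.31674230e+01, -3.52898884e+01,  7.07752677e-02,
        2.14027934e-02, -3.60693389e-05]), 'ee_pos': array([0.12846697, 0.53476781, 0.20544009]), 'eef_rot': array([-3.14157678e+00, -1.83989415e-05,  2.90583425e+00]), 'force': array([ 0.35435157, -0.02763044,  0.40931675]), 'moment': array([-0.00080958, -0.02649724, -0.03150411]), 'grip_force': 0.0, 'grip_width': 0.09423083077640168}
```

```bash
python3 - <<'E'
import cv2
p=cv2.imread("pics/top0.png");cv2.imwrite("pics/top0c.png",cv2.resize(p[100:300,170:450],(800,571),interpolation=cv2.INTER_CUBIC))
E
```

```text
(no output)
```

View pics/scene0.png

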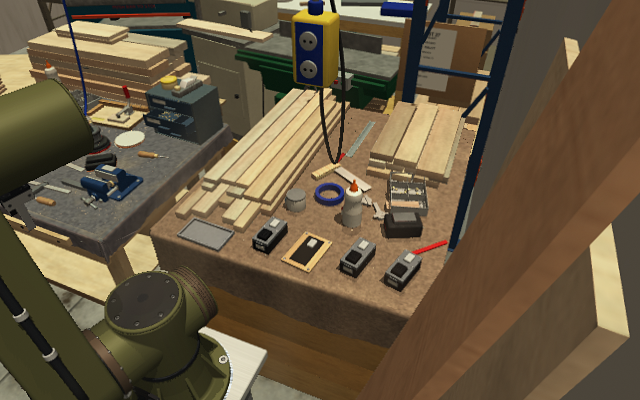

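View pics/top0c.png

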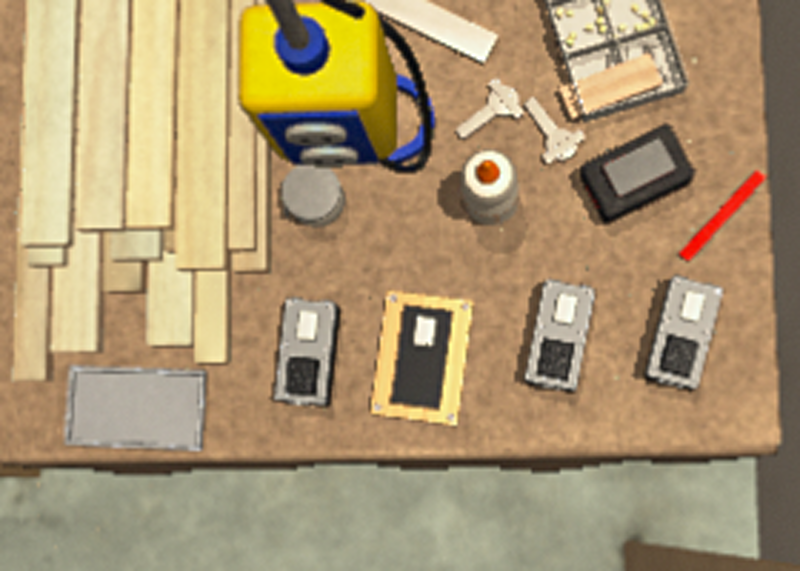

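```bash
cat > h.py <<'E'
from station import ctrl,camera,camera_info,finder
import cv2,numpy as np
from scipy.spatial.transform import Rotation as Ro
def cam(n):
    i=camera_info(n);return i["camera_matrix"],i["dist_coeffs"],np.array(i["origin"]),Ro.from_euler("xyz",i["attitude"]).as_matrix()
def rays(n,px):
    K,D,o,R=cam(n);u=cv2.undistortPoints(np.float64(px).reshape(-1,1,2),K,D)[:,0]
    return o,np.c_[u,np.ones(len(u))]@R.T
def plane(n,px,z):
    o,r=rays(n,px);return o+r*((z-o[2])/r[:,2])[:,None]
def cloud(n,d):
    h,w=d.shape;c,r=np.meshgrid(np.arange(w),np.arange(h));o,ry=rays(n,np.c_[c.ravel(),r.ravel()])
    return (o+ry*d.ravel()[:,None]).reshape(h,w,3)
def rect(pts):
    (c,s,a)=cv2.minAreaRect(np.float32(pts*1000))
    if s[0]<s[1]: a+=90;s=s[::-1]
    a=(a+90)%180-90
    return np.round([*c,max(s),min(s),a],1)
E
python3 - <<'E'
from h import *
p,d=camera("top");P=cloud("top",d)
for q in("case_a","dock","repair_tray","glue_bottle","filler_tin","battery_pack"):
    for r in finder.cut_out("top",q):
        if r["conf"]<.5: continue
        m=r["mask"];Q=P[m];z=Q[:,2]
        print(q,round(r["conf"],2),m.sum(),"z pct",np.round(np.percentile(z,[5,50,95])*1000),"all",rect(Q[:,:2]),end=" ")
        if q=="case_a":
            k=m&(P[...,2]>.038);cs=max(cv2.findContours(k.astype(np.uint8),0,1)[0],key=len)
            print("lid",rect(plane("top",cs[:,0],.046)[:,:2]),"mean",np.round(plane("top",np.argwhere(k)[:,::-1],.046).mean(0)*1000,1),end=" ")
            b=p.max(2)
            for nm,s in(("dark",k&(b<60)),("bright",k&(b>205))):
                x=plane("top",np.argwhere(s)[:,::-1],.05);print(nm,s.sum(),np.round(x.mean(0)*1000,1),end=" ")
        if q=="dock":
            b=p.max(2)
            s=m&(b<70);x=plane("top",np.argwhere(s)[:,::-1],.012);print("pad",s.sum(),rect(x[:,:2]),"mean",np.round(x.mean(0)*1000,1),end=" ")
            s=m&(p.min(2)>180);x=plane("top",np.argwhere(s)[:,::-1],.0195);print("key",s.sum(),np.round(x.mean(0)*1000,1),end=" ")
            print("platemean",np.round(plane("top",np.argwhere(m)[:,::-1],.008).mean(0)*1000,1))
        print()
# cable
p,d=camera("scene");S=cloud("scene",d)
for r in finder.pinpoint("scene","hanging_cable"):
    c,rr=np.int32(np.round(r["location"]));w=S[rr-4:rr+5,c-4:c+5].reshape(-1,3)
    w=w[np.isfinite(w).all(1)];print("cable",r["conf"],r["location"],np.round(w[np.argsort(w[:,2])[-6:]],3))
for q in("case_a","dock","repair_tray"):
  for r in finder.cut_out("scene",q):
    if r["conf"]>.5: Q=S[r["mask"]];print("scene",q,np.round(np.median(Q,0)*1000),rect(Q[:,:2]))
E
```

```text
case_a 0.95 670 z pct [37. 48. 59.] all [ 448.  -261.1  236.7   59.6  -13.2] lid [ 505.  -274.   114.7   55.6  -12.7] mean [ 505.7 -274.7   46. ] dark 47 [ 479.9 -265.8   50. ] bright 96 [ 523.5 -279.2   50. ] 
case_a 0.66 722 z pct [31. 47. 59.] all [ 431.6 -357.9  298.1   86.8  -33.7] lid [ 505.4 -408.2  115.4   56.7  -16.7] mean [ 506.4 -408.2   46. ] dark 29 [ 481.1 -392.5   50. ] bright 98 [ 523.7 -411.6   50. ] 
case_a 0.59 744 z pct [ 7. 47. 59.] all [411.5 -78.  340.7 115.7  44.9] lid [493.4   3.5 115.4  57.6  -6.5] mean [493.1   3.8  46. ] dark 95 [466.4   6.8  50. ] bright 64 [522.4   1.1  50. ] 
dock 0.78 1369 z pct [ 3. 10. 19.] all [ 439.1 -133.5  266.   141.8   16.4] pad 427 [ 488.2 -120.8  105.4   50.8   -8.1] mean [ 481.8 -119.8   12. ] key 57 [ 513.3 -125.7   19.5] platemean [ 486.5 -120.8    8. ]

repair_tray 0.59 1380 z pct [-2.  5. 14.] all [412.4  22.  537.4  99.8  83.3] 
glue_bottle 0.62 427 z pct [ 28. 124. 151.] all [ 514.5 -233.1  360.7   62.5   11.7] 
filler_tin 0.78 342 z pct [24. 53. 59.] all [667.5  -4.   63.3  57.   86.4] 
battery_pack 0.62 870 z pct [ 7. 51. 66.] all [ 549.  -287.2  428.4  121.9  -28.3] 
cable 0.59 [331.4, 167.5] [[ 0.918 -0.04   0.023]
 [ 0.915 -0.053  0.024]
 [ 0.907 -0.033  0.024]
 [ 0.654 -0.142  0.222]
 [ 0.653 -0.145  0.223]
 [ 0.65  -0.14   0.223]]
scene case_a [ 485. -411.   47.] [ 132.4 -426.5  956.7   90.     2.6]
scene case_a [ 485. -279.   45.] [ 117.6 -350.3  960.2   98.5   11.4]
scene case_a [473.  -7.  45.] [ 104.1 -198.3 1066.8  105.8   27.7]
scene dock [ 477. -125.   11.] [ 101.3 -257.6  995.8  146.1   19.6]
scene repair_tray [435. 203.   7.] [ 110.5 -135.3 1144.8  161.4   46.3]
scene repair_tray [ 476. -402.   58.] [ 477.3 -401.3   38.2   27.9  -14.3]
```

```bash
cat >> h.py <<'E'
from scipy.optimize import minimize
def proj(n,X):
    K,D,o,R=cam(n);return cv2.projectPoints((X-o)@R,np.zeros(3),np.zeros(3),K,D)[0][:,0]
def grid(w,h): 
    a,b=np.meshgrid(np.arange(-w/2,w/2+.1,1.),np.arange(-h/2,h/2+.1,1.));return a.ravel(),b.ravel()
def tmpl(kind,z0=0,bz=56):
    x,y=grid(150,108) if kind=="dock" else grid(108,52)
    key=(abs(x-28)<16)&(abs(y)<11)
    if kind=="dock":
        pad=(abs(x)<56)&(abs(y)<28);ply=(abs(x)<70)&(abs(y)<49)
        v=np.where(key,230,np.where(pad,30,190.));z=np.where(key,19.5,np.where(pad,12,8.));k=ply
    else:
        b=(abs(x+28)<19)&(abs(y)<16);v=np.where(key,235,np.where(b,35,150.));z=np.where(key,53.5,np.where(b,bz,46.))+z0;k=x>-99
    return np.c_[x,y,z][k],v[k]
def fit(pic,kind,g,n="top",**kw):
    X,v=tmpl(kind,**kw);im=np.float32(pic.max(2));v=v-v.mean()
    def f(q):
        c,s=np.cos(np.radians(q[2])),np.sin(np.radians(q[2]))
        W=np.c_[q[0]+c*X[:,0]-s*X[:,1],q[1]+s*X[:,0]+c*X[:,1],X[:,2]]/1000
        p=np.float32(proj(n,W));I=cv2.remap(im,p[:,:1],p[:,1:],1)[:,0];I=I-I.mean()
        return -(I@v)/np.sqrt((I@I)*(v@v))
    r=minimize(f,g,method="Nelder-Mead",options=dict(initial_simplex=np.array([g]*4)+np.array([[0,0,0],[6,0,0],[0,6,0],[0,0,5]]),xatol=.02,fatol=1e-6))
    return np.round(r.x,1),round(-r.fun,3)
E
python3 - <<'E'
from h import *
for n in("top","scene"):
  p,d=camera(n)
  for k,g in(("dock",[487,-121,-8]),("case",[493,3.6,-6.5]),("case",[505.5,-274.3,-12.7]),("case",[506,-408.2,-16.7])):
    print(n,k,fit(p,k,np.float64(g),n))
  P=cloud(n,d)
  for r in finder.cut_out(n,"repair_tray")[:1]:
    m=r["mask"]&(P[...,2]<.02)&(P[...,0]<.56)&(P[...,0]>.36);m=cv2.morphologyEx(m.astype(np.uint8),2,np.ones((3,3)))
    cs=max(cv2.findContours(m,0,1)[0],key=len);print("tray",rect(plane(n,cs[:,0],.01)[:,:2]))
  if n=="top":
    b=P[(P[...,2]>.02)&(P[...,2]<.05)&(P[...,1]>.1)&(P[...,1]<.32)&(P[...,0]<.7)]
    for y in np.arange(.1,.32,.02):
        s=b[abs(b[:,1]-y)<.01];print(round(y,2),len(s),np.round(s[:,0].min(),3) if len(s) else "")
    t=P[(P[...,2]>.03)&(P[...,2]<.46)&(P[...,0]<.72)&(P[...,0]>.55)&(P[...,1]<-.09)&(P[...,1]>-.19)]
    print("near cable",np.round(t.min(0),3) if len(t) else 0,len(t))
E
```

```text
top dock (array([ 488.8, -121.1,   -8.4]), np.float64(0.955))
top case (array([494.1,   3.7,  -6. ]), np.float64(0.903))
top case (array([ 507.2, -275. ,  -13.2]), np.float64(0.882))
top case (array([ 507.4, -408.5,  -18.1]), np.float64(0.885))
tray [435.6 204.8 161.7  90.5  87.3]
0.1 103 0.039
0.12 199 -0.003
0.14 146 0.487
0.16 207 0.506
0.18 175 0.392
0.2 69 0.568
0.22 84 0.392
0.24 145 0.498
0.26 256 0.498
0.28 227 0.396
0.3 205 0.467
near cable [ 0.622 -0.19   0.034] 289
scene dock (array([ 489. , -120.3,   -8.7]), np.float64(0.908))
scene case (array([492.7,   4.3,  -5.7]), np.float64(0.816))
scene case (array([ 505.7, -274.6,  -11.7]), np.float64(0.831))
scene case (array([ 506. , -408.6,  -16.1]), np.float64(0.838))
tray [434.8 203.7 170.3 102.5  87.5]
```

```bash
cat > plan.py <<'E'
# python3 plan.py "x y z yawdeg; ..." mm: '|' starts a new call (relative to last waypoint)
import sys,numpy as np
from scipy.spatial.transform import Rotation as Ro
from station import ctrl
def plan(txt):
    o=ctrl.get_obs();p=np.array(o["ee_pos"]);R=Ro.from_euler("xyz",o["eef_rot"])
    print("now",np.round(p*1000,1),np.round(np.degrees(o["eef_rot"]),1),"t",round(o["time_s"],1),"w",round(o["grip_width"]*1000,1))
    for call in txt.split("|"):
        for w in call.split(";"):
            x,y,z,a=map(float,w.split());T=np.array([x,y,z])/1000
            RT=Ro.from_euler("xyz",[180,0,a],degrees=True)
            s=R.inv().apply(T-p)/.2;t=(R.inv()*RT).as_rotvec()[2]/(2*np.pi)
            d=np.linalg.norm(T-p)
            print([list(map(float,np.round(s,3))),round(float(t),4)],"" if abs(s).max()<=1 else "TOO FAR")
        print("--");p,R=T,RT
if __name__=="__main__": plan(sys.argv[1])
E
python3 plan.py "230 380 150 170 | 340 210 150 174 | 465.6 80 120 174| 465.6 6.9 80 174; 465.6 6.9 60 174; 465.6 6.9 50 174; 465.6 6.9 43 174"
```

```text
now [128.5 534.8 205.4] [-180.     0.   166.5] t 1.7 w 94.2
[[-0.674, -0.634, 0.277], -0.0098] 
--
[[-0.689, -0.742, -0.0], -0.0111] 
--
[[-0.693, -0.581, 0.15], 0.0] 
--
[[-0.038, -0.363, 0.2], 0.0] 
[[-0.038, -0.363, 0.3], 0.0] 
[[-0.038, -0.363, 0.35], 0.0] 
[[-0.038, -0.363, 0.385], 0.0] 
--
```

>>> carry_out([
  [[-0.674, -0.634, 0.277], -0.0098],
  [[-0.674, -0.634, 0.277], -0.0098],
  [[-0.674, -0.634, 0.277], -0.0098],
  [[-0.674, -0.634, 0.277], -0.0098],
  [[-0.674, -0.634, 0.277], -0.0098],
  [[-0.674, -0.634, 0.277], -0.0098],
], hand=1, force=20)

```text
time_s: 2.3
ee_pos: [0.2303, 0.3799, 0.1504]
eef_rot: [3.141, 0.0, 2.966]
force: [0.1, 0.4, 0.1]
grip_width: 0.0495
grip_force: 0.0
```

>>> carry_out([
  [[-0.689, -0.742, 0.0], -0.0111],
  [[-0.689, -0.742, 0.0], -0.0111],
  [[-0.689, -0.742, 0.0], -0.0111],
  [[-0.689, -0.742, 0.0], -0.0111],
  [[-0.689, -0.742, 0.0], -0.0111],
  [[-0.689, -0.742, 0.0], -0.0111],
])

```text
time_s: 2.9
ee_pos: [0.3405, 0.2102, 0.1505]
eef_rot: [3.141, 0.001, 3.036]
force: [-0.2, 0.6, 0.2]
grip_width: 0.0019
grip_force: 0.0
```

>>> carry_out([
  [[-0.693, -0.581, 0.15], 0.0],
  [[-0.693, -0.581, 0.15], 0.0],
  [[-0.693, -0.581, 0.15], 0.0],
  [[-0.693, -0.581, 0.15], 0.0],
  [[-0.693, -0.581, 0.15], 0.0],
  [[-0.693, -0.581, 0.15], 0.0],
])

```text
time_s: 3.5
ee_pos: [0.4654, 0.0816, 0.1198]
eef_rot: [3.141, -0.001, 3.038]
force: [0.0, 1.1, -0.5]
grip_width: 0.0004
grip_force: 0.0
```

```bash
python3 plan.py "465.6 6.9 80 174; 465.6 6.9 60 174; 465.6 6.9 50 174; 465.6 6.9 43.5 174"
```

```text
now [465.4  81.6 119.8] [180.   -0.  174.1] t 3.5 w 0.4
[[-0.039, -0.371, 0.199], 0.0003] 
[[-0.04, -0.371, 0.299], 0.0003] 
[[-0.04, -0.371, 0.349], 0.0003] 
[[-0.04, -0.372, 0.381], 0.0003] 
--
```

>>> carry_out([
  [[-0.038, -0.363, 0.2], 0.0],
  [[-0.038, -0.363, 0.2], 0.0],
  [[-0.038, -0.363, 0.3], 0.0],
  [[-0.038, -0.363, 0.34], 0.0],
  [[-0.038, -0.363, 0.36], 0.0],
  [[-0.038, -0.363, 0.375], 0.0],
  [[-0.038, -0.363, 0.385], 0.0],
  [[-0.038, -0.363, 0.385], 0.0],
  [[-0.038, -0.363, 0.385], 0.0],
])

```text
time_s: 4.4
ee_pos: [0.466, 0.0079, 0.0442]
eef_rot: [3.141, 0.001, 3.038]
force: [-3.4, 4.5, 9.8]
grip_width: 0.0006
grip_force: 4.9
```

```bash
python3 plan.py "465.6 6.9 43 174"; python3 -c "
from station import ctrl;print(ctrl.get_obs()['force'])"
```

```text
now [466.    7.9  44.2] [1.800e+02 1.000e-01 1.741e+02] t 4.4 w 0.6
[[0.001, -0.005, 0.006], 0.0001] 
--
[-3.43628972  4.53087811  9.77885883]
```

```bash
sed -i 's/def plan(txt):/def plan(txt,start=None):/; s/    for call in txt/    if start: v=list(map(float,start.split()));p=np.array(v[:3])\/1000;R=Ro.from_euler("xyz",[180,0,v[3]],degrees=True)\n    for call in txt/; s/plan(sys.argv\[1\])/plan(*sys.argv[1:])/' plan.py
python3 plan.py "465.6 6.9 42 174;465.6 6.9 100 174|470 -170 100 174 | 479.1 -268.7 100 174; 479.1 -268.7 60 174;479.1 -268.7 50 174;479.1 -268.7 42 174;479.1 -268.7 90 174|479.8 -400.3 90 174;479.8 -400.3 60 174;479.8 -400.3 50 174;479.8 -400.3 42 174; 479.8 -400.3 110 174" "465.6 6.9 43 174"
```

```text
now [466.    7.9  44.2] [1.800e+02 1.000e-01 1.741e+02] t 4.4 w 0.6
[[0.0, -0.0, 0.005], 0.0] 
[[0.0, 0.0, -0.285], 0.0] 
--
[[-0.114, -0.877, -0.0], 0.0] 
--
[[-0.097, -0.486, -0.0], 0.0] 
[[-0.097, -0.486, 0.2], 0.0] 
[[-0.097, -0.486, 0.25], 0.0] 
[[-0.097, -0.486, 0.29], 0.0] 
[[-0.097, -0.486, 0.05], 0.0] 
--
[[-0.072, -0.654, -0.0], 0.0] 
[[-0.072, -0.654, 0.15], 0.0] 
[[-0.072, -0.654, 0.2], 0.0] 
[[-0.072, -0.654, 0.24], 0.0] 
[[-0.072, -0.654, -0.1], 0.0] 
--
```

>>> carry_out([
  [[0, 0, 0.005], 0],
  [[0, 0, 0.005], 0],
  [[0, 0, -0.1], 0],
  [[0, 0, -0.285], 0],
  [[0, 0, -0.285], 0],
])

```text
time_s: 4.9
ee_pos: [0.4678, 0.0073, 0.1044]
eef_rot: [3.141, 0.007, 3.038]
force: [0.5, 0.3, -0.4]
grip_width: 0.0002
grip_force: 0.0
```

>>> carry_out([
  [[-0.114, -0.877, 0], 0],
  [[-0.114, -0.877, 0], 0],
  [[-0.114, -0.877, 0], 0],
  [[-0.114, -0.877, 0], 0],
  [[-0.114, -0.877, 0], 0],
])

```text
time_s: 5.4
ee_pos: [0.47, -0.1723, 0.0999]
eef_rot: [-3.141, 0.0, 3.034]
force: [-0.7, 0.6, 0.2]
grip_width: 0.0005
grip_force: 0.0
```

>>> carry_out([
  [[-0.097, -0.486, 0], 0],
  [[-0.097, -0.486, 0], 0],
  [[-0.097, -0.486, 0], 0],
  [[-0.097, -0.486, 0.2], 0],
  [[-0.097, -0.486, 0.24], 0],
  [[-0.097, -0.486, 0.265], 0],
  [[-0.097, -0.486, 0.28], 0],
  [[-0.097, -0.486, 0.29], 0],
  [[-0.097, -0.486, 0.29], 0],
  [[-0.097, -0.486, 0.29], 0],
])

```text
time_s: 6.4
ee_pos: [0.4797, -0.2681, 0.0441]
eef_rot: [-3.142, 0.001, 3.038]
force: [-5.6, 5.5, 13.4]
grip_width: 0.0007
grip_force: 6.7
```

Pressed right down with B as well; on to C (commanded start 479.1, -268.7, 42).

>>> carry_out([
  [[0, 0, -0.1], 0],
  [[0, 0, -0.24], 0],
  [[0, 0, -0.24], 0],
])

```text
time_s: 6.7
ee_pos: [0.481, -0.2693, 0.0945]
eef_rot: [-3.139, 0.006, 3.038]
force: [-0.8, -0.1, 0.3]
grip_width: 0.0002
grip_force: 0.0
```

>>> carry_out([
  [[-0.072, -0.654, 0], 0],
  [[-0.072, -0.654, 0], 0],
  [[-0.072, -0.654, 0], 0],
  [[-0.072, -0.654, 0], 0],
  [[-0.072, -0.654, 0.15], 0],
  [[-0.072, -0.654, 0.19], 0],
  [[-0.072, -0.654, 0.215], 0],
  [[-0.072, -0.654, 0.23], 0],
  [[-0.072, -0.654, 0.24], 0],
  [[-0.072, -0.654, 0.24], 0],
  [[-0.072, -0.654, 0.24], 0],
])

```text
time_s: 7.8
ee_pos: [0.4803, -0.3997, 0.0442]
eef_rot: [-3.142, 0.001, 3.038]
force: [-5.7, 7.3, 14.1]
grip_width: 0.0004
grip_force: 7.5
```

>>> carry_out([
  [[0, 0, -0.1], 0],
  [[0, 0, -0.34], 0],
  [[0.6, 0, -0.5], 0],
  [[0.6, 0, -0.5], 0],
  [[0.6, 0, -0.5], 0],
  [[0.6, 0, -0.5], 0],
], hand=-1)

```text
time_s: 8.4
ee_pos: [0.3591, -0.388, 0.1442]
eef_rot: [-3.139, 0.002, 3.035]
force: [0.0, 0.2, -0.4]
grip_width: 0.0452
grip_force: 0.0
```

```bash
python3 - <<'E'
from h import *
C=dict(A=[493.5,4,-5.9],B=[506.4,-274.8,-12.5],C=[506.6,-408.5,-17])
o=ctrl.get_obs();print(np.round(o["ee_pos"]*1000,1),o["time_s"])
for n in("top","scene"):
    p,d=camera(n);P=cloud(n,d);cv2.imwrite(f"pics/{n}1.png",p)
    for k,(x,y,a) in C.items():
        f=fit(p,"case",np.float64([x,y,a]),n,bz=48);c,s=np.cos(np.radians(a)),np.sin(np.radians(a))
        D=P[...,:2]*1000-[x,y];u=D@[c,s];v=D@[-s,c];H=(P[...,2]>.03)
        b=H&(abs(u+28)<12)&(abs(v)<10);l=H&(abs(u)<7)&(abs(v)<20)
        print(n,k,f,"button z",np.round(np.median(P[b][:,2])*1000,1),b.sum(),"lid z",np.round(np.median(P[l][:,2])*1000,1),l.sum())
p=cv2.imread("pics/top1.png");cv2.imwrite("pics/top1c.png",cv2.resize(p[180:260,250:440],(800,337),interpolation=cv2.INTER_CUBIC))
E
```

```text
[ 359.1 -388.   144.2] 8.4
top A (array([494.3,   3.7,  -6.2]), np.float64(0.912)) button z 44.5 49 lid z 46.2 53
top B (array([ 507.6, -275.1,  -13.1]), np.float64(0.887)) button z 43.5 50 lid z 46.1 59
top C (array([ 508.1, -408.7,  -18. ]), np.float64(0.883)) button z 51.7 50 lid z 44.7 58
scene A (array([493. ,   4.3,  -5.5]), np.float64(0.914)) button z 44.6 36 lid z 45.8 47
scene B (array([ 504.7, -273.7,   -9.5]), np.float64(0.562)) button z 46.0 41 lid z 46.6 46
scene C (array([ 500.8, -411.3,  -26.2]), np.float64(0.257)) button z 53.5 11 lid z 47.7 24
```

View pics/top1c.png

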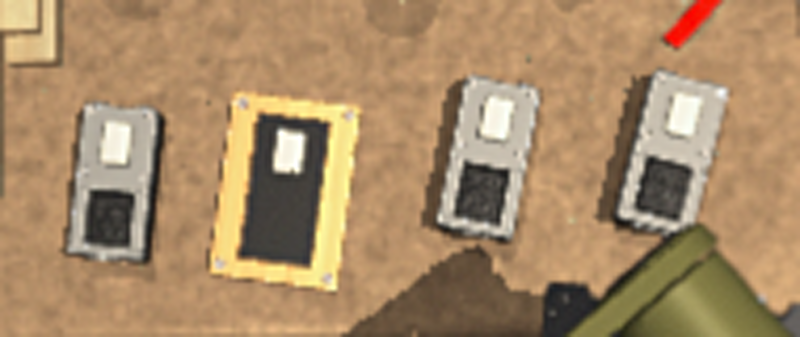

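```bash
python3 plan.py "507 -408.6 100 163;507 -408.6 18 163|507 -408.6 120 163|440 -240 120 180|440 -60 120 210|438 110 120 240|436 204.5 120 267.3;436 204.5 45 267.3; 436 204.5 23 267.3" "360.5 -387.8 142 174"
```

```text
now [ 361.  -387.9  143. ] [-1.799e+02  1.000e-01  1.740e+02] t 8.5 w 52.9
[[-0.739, -0.027, 0.21], 0.0306] 
[[-0.739, -0.027, 0.62], 0.0306] 
--
[[0.0, 0.0, -0.51], 0.0] 
--
[[0.567, 0.708, 0.0], -0.0472] 
--
[[0.0, 0.9, 0.0], -0.0833] 
--
[[-0.416, 0.741, 0.0], -0.0833] 
--
[[-0.404, 0.245, 0.0], -0.0758] 
[[-0.404, 0.245, 0.375], -0.0758] 
[[-0.404, 0.245, 0.485], -0.0758] 
--
```

```bash
python3 plan.py "507 -408.6 120 163|440 -240 120 145|440 -60 120 125|438 110 120 105|436 204.5 120 87.3;436 204.5 45 87.3; 436 204.5 23 87.3" "507 -408.6 18 163"
```

```text
now [ 361.  -387.9  143. ] [-1.799e+02  1.000e-01  1.740e+02] t 8.5 w 52.9
[[0.0, 0.0, -0.51], 0.0] 
--
[[0.567, 0.708, 0.0], 0.05] 
--
[[0.516, 0.737, 0.0], 0.0556] 
--
[[0.702, 0.479, 0.0], 0.0556] 
--
[[0.459, 0.113, 0.0], 0.0492] 
[[0.459, 0.113, 0.375], 0.0492] 
[[0.459, 0.113, 0.485], 0.0492] 
--
```

>>> carry_out([
  [[-0.739, -0.027, 0.1], 0.0306],
  [[-0.739, -0.027, 0.1], 0.0306],
  [[-0.739, -0.027, 0.1], 0.0306],
  [[-0.739, -0.027, 0.21], 0.0306],
  [[-0.739, -0.027, 0.21], 0.0306],
  [[-0.739, -0.027, 0.4], 0.0306],
  [[-0.739, -0.027, 0.62], 0.0306],
  [[-0.739, -0.027, 0.62], 0.0306],
  [[-0.739, -0.027, 0.62], 0.0306],
])

```text
time_s: 9.4
ee_pos: [0.5071, -0.4086, 0.0194]
eef_rot: [3.142, -0.0, 2.845]
force: [1.1, -0.0, 0.7]
grip_width: 0.0939
grip_force: 0.0
```

>>> carry_out([
  [[0, 0, 0], 0],
  [[0, 0, 0], 0],
  [[0, 0, 0], 0],
  [[0, 0, 0], 0],
  [[0, 0, 0], 0],
  [[0, 0, 0], 0],
  [[0, 0, 0], 0],
  [[0, 0, 0], 0],
  [[0, 0, -0.1], 0],
  [[0, 0, -0.51], 0],
  [[0, 0, -0.51], 0],
  [[0, 0, -0.51], 0],
], hand=1, force=30)

```text
time_s: 10.6
ee_pos: [0.5084, -0.4096, 0.1248]
eef_rot: [-3.139, 0.006, 2.845]
force: [0.1, -0.6, -2.4]
grip_width: 0.0559
grip_force: 30.0
```

>>> carry_out([
  [[0.567, 0.708, 0.0], 0.05],
  [[0.567, 0.708, 0.0], 0.05],
  [[0.567, 0.708, 0.0], 0.05],
  [[0.567, 0.708, 0.0], 0.05],
  [[0.567, 0.708, 0.0], 0.05],
])

```text
time_s: 11.1
ee_pos: [0.4383, -0.2366, 0.1188]
eef_rot: [3.141, -0.003, 2.533]
force: [0.4, -0.4, -2.3]
grip_width: 0.0561
grip_force: 30.0
```

>>> carry_out([
  [[0.516, 0.737, 0], 0.0556],
  [[0.516, 0.737, 0], 0.0556],
  [[0.516, 0.737, 0], 0.0556],
  [[0.516, 0.737, 0], 0.0556],
  [[0.516, 0.737, 0], 0.0556],
])

```text
time_s: 11.6
ee_pos: [0.4395, -0.0567, 0.1191]
eef_rot: [-3.141, -0.002, 2.185]
force: [1.1, -0.4, -2.5]
grip_width: 0.056
grip_force: 30.0
```

>>> carry_out([
  [[0.702, 0.479, 0], 0.0556],
  [[0.702, 0.479, 0], 0.0556],
  [[0.702, 0.479, 0], 0.0556],
  [[0.702, 0.479, 0], 0.0556],
  [[0.702, 0.479, 0], 0.0556],
])

```text
time_s: 12.1
ee_pos: [0.4377, 0.1126, 0.1191]
eef_rot: [-3.14, -0.001, 1.835]
force: [-0.1, -1.1, -2.1]
grip_width: 0.0559
grip_force: 30.0
```

>>> carry_out([
  [[0.459, 0.113, 0], 0.0492],
  [[0.459, 0.113, 0], 0.0492],
  [[0.459, 0.113, 0], 0.0492],
  [[0.459, 0.113, 0], 0.0492],
  [[0.459, 0.113, 0.2], 0.0492],
  [[0.459, 0.113, 0.35], 0.0492],
  [[0.459, 0.113, 0.42], 0.0492],
  [[0.459, 0.113, 0.46], 0.0492],
  [[0.459, 0.113, 0.485], 0.0492],
  [[0.459, 0.113, 0.485], 0.0492],
  [[0.459, 0.113, 0.485], 0.0492],
])

```text
time_s: 13.2
ee_pos: [0.4365, 0.2044, 0.0237]
eef_rot: [3.141, -0.0, 1.523]
force: [0.4, -0.8, -2.8]
grip_width: 0.0555
grip_force: 30.0
```

>>> carry_out([
  [[0, 0, 0.005], 0],
  [[0, 0, 0.007], 0],
  [[0, 0, 0.007], 0],
  [[0, 0, 0.007], 0],
])

```text
time_s: 13.6
ee_pos: [0.4364, 0.2046, 0.0223]
eef_rot: [3.141, -0.0, 1.523]
force: [-1.3, -2.1, 6.2]
grip_width: 0.0557
grip_force: 30.0
```

>>> carry_out([
  [[0, 0, 0], 0],
  [[0, 0, 0], 0],
  [[0, 0, 0], 0],
  [[0, 0, 0], 0],
], hand=-0.4)

```text
time_s: 14.0
ee_pos: [0.4361, 0.2046, 0.0216]
eef_rot: [3.142, -0.0, 1.523]
force: [0.1, -1.1, -0.4]
grip_width: 0.0659
grip_force: 0.0
```

>>> carry_out([
  [[0, 0, -0.1], 0],
  [[0, 0, -0.3], 0],
  [[0, 0, -0.5], 0],
  [[0, 0, -0.5], 0],
  [[0, 0, -0.5], 0],
])

```text
time_s: 14.5
ee_pos: [0.4362, 0.2046, 0.1219]
eef_rot: [3.14, -0.001, 1.523]
force: [-0.6, -1.1, -1.1]
grip_width: 0.0659
grip_force: 0.0
```

```bash
python3 plan.py "441 130 122 110 | 493.7 4 100 174; 493.7 4 13 174|488.9 -120.8 100 171.5 ; 488.9 -120.8 40 171.5; 488.9 -120.8 25 171.5" "436 204.5 121.6 87.3"
```

```text
now [436.2 204.6 121.9] [179.9  -0.   87.3] t 14.5 w 65.9
[[-0.371, 0.043, -0.002], -0.0631] 
--
[[-0.682, 0.032, 0.11], -0.1778] 
[[-0.682, 0.032, 0.545], -0.1778] 
--
[[-0.041, -0.623, -0.435], 0.0069] 
[[-0.041, -0.623, -0.135], 0.0069] 
[[-0.041, -0.623, -0.06], 0.0069] 
--
```

>>> carry_out([
  [[-0.371, 0.043, 0], -0.0631],
  [[-0.371, 0.043, 0], -0.0631],
  [[-0.371, 0.043, 0], -0.0631],
], hand=-1)

```text
time_s: 14.8
ee_pos: [0.4404, 0.1274, 0.12]
eef_rot: [-3.139, -0.0, 1.923]
force: [0.1, 0.3, -0.4]
grip_width: 0.0862
grip_force: 0.0
```

>>> carry_out([
  [[-0.682, 0.032, 0.11], -0.1778],
  [[-0.682, 0.032, 0.11], -0.1778],
  [[-0.682, 0.032, 0.11], -0.1778],
  [[-0.682, 0.032, 0.11], -0.1778],
  [[-0.682, 0.032, 0.11], -0.1778],
  [[-0.682, 0.032, 0.11], -0.1778],
  [[-0.682, 0.032, 0.11], -0.1778],
  [[-0.682, 0.032, 0.11], -0.1778],
  [[-0.682, 0.032, 0.35], -0.1778],
  [[-0.682, 0.032, 0.545], -0.1778],
  [[-0.682, 0.032, 0.545], -0.1778],
  [[-0.682, 0.032, 0.545], -0.1778],
])

```text
time_s: 16.0
ee_pos: [0.4932, 0.004, 0.0124]
eef_rot: [-3.141, -0.002, 3.036]
force: [-0.1, 0.3, 0.5]
grip_width: 0.0939
grip_force: 0.0
```

>>> carry_out([
  [[0, 0, 0], 0],
  [[0, 0, 0], 0],
  [[0, 0, 0], 0],
  [[0, 0, 0], 0],
  [[0, 0, 0], 0],
  [[0, 0, 0], 0],
  [[0, 0, 0], 0],
  [[0, 0, -0.1], 0],
  [[0, 0, -0.435], 0],
  [[0, 0, -0.435], 0],
  [[0, 0, -0.435], 0],
], hand=1)

```text
time_s: 17.1
ee_pos: [0.4947, 0.004, 0.1016]
eef_rot: [3.141, 0.004, 3.037]
force: [-0.5, -1.0, -4.9]
grip_width: 0.0558
grip_force: 30.0
```

```bash
python3 - <<'E'
from h import *
o=ctrl.get_obs();print(np.round(o["ee_pos"]*1000,1),np.degrees(o["eef_rot"][2]),o["time_s"],o["grip_width"])
p,d=camera("top");P=cloud("top",d);cv2.imwrite("pics/t2.png",p)
D=P[...,:2]*1000
for nm,m in(("trayfloor/lid",(abs(D[...,0]-436)<60)&(abs(D[...,1]-204.5)<90)&(P[...,2]>.035)&(P[...,2]<.07)),):
    print(nm,m.sum(),rect(D[m]/1000),np.round(np.percentile(P[m][:,2]*1000,[5,50,95])))
cv2.imwrite("pics/t2c.png",cv2.resize(p[170:290,170:350],(780,520),interpolation=cv2.INTER_CUBIC))
E
```

```text
[494.7   4.  101.6] 173.97930941297423 17.1 0.055820870242816546
trayfloor/lid 497 [437.  214.9  97.1  54.4  89.1] [44. 52. 59.]
```

View pics/t2c.png

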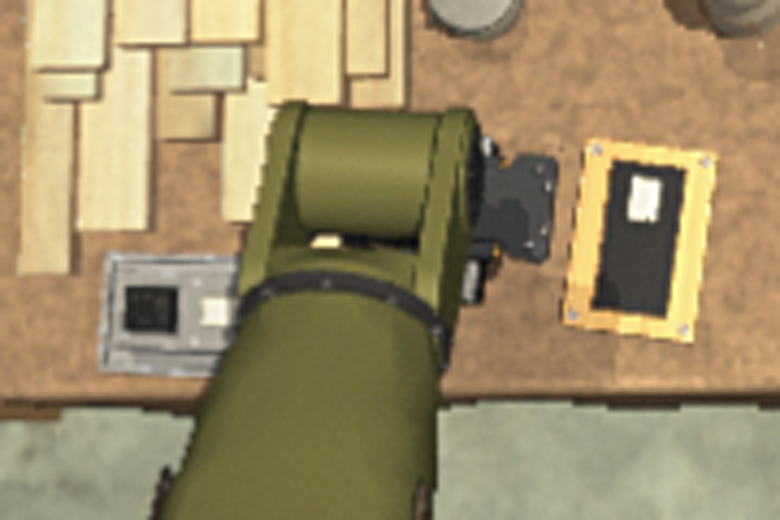

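>>> carry_out([
  [[-0.041, -0.623, 0], 0.0069],
  [[-0.041, -0.623, 0], 0.0069],
  [[-0.041, -0.623, 0], 0.0069],
  [[-0.041, -0.623, 0], 0.0069],
  [[-0.041, -0.623, 0.2], 0.0069],
  [[-0.041, -0.623, 0.3], 0.0069],
  [[-0.041, -0.623, 0.325], 0.0069],
  [[-0.041, -0.623, 0.345], 0.0069],
  [[-0.041, -0.623, 0.36], 0.0069],
  [[-0.041, -0.623, 0.37], 0.0069],
  [[-0.041, -0.623, 0.375], 0.0069],
  [[-0.041, -0.623, 0.375], 0.0069],
])

```text
time_s: 18.35
ee_pos: [0.489, -0.1208, 0.025]
eef_rot: [-3.142, 0.001, 2.993]
force: [0.7, -0.1, -3.7]
grip_width: 0.0559
grip_force: 30.0
```

>>> carry_out([
  [[0, 0, 0.005], 0],
  [[0, 0, 0.008], 0],
  [[0, 0, 0.008], 0],
  [[0, 0, 0.008], 0],
])

```text
time_s: 18.75
ee_pos: [0.4891, -0.1208, 0.025]
eef_rot: [-3.141, 0.001, 2.993]
force: [-11.1, 3.8, 21.6]
grip_width: 0.0557
grip_force: 30.0
```

>>> carry_out([
  [[0, 0, 0], 0],
  [[0, 0, 0], 0],
  [[0, 0, 0], 0],
  [[0, 0, 0], 0],
  [[0, 0, 0], 0],
], hand=-0.6)

```text
time_s: 19.25
ee_pos: [0.4888, -0.1208, 0.023]
eef_rot: [-3.142, -0.0, 2.993]
force: [-0.0, -0.1, -0.6]
grip_width: 0.0754
grip_force: 0.0
```

```bash
python3 plan.py "488.9 -120.8 110 171.5|506.5 -274.9 110 167.3; 506.5 -274.9 13 167.3" "488.9 -120.8 23.4 171.5"
```

```text
now [ 488.8 -120.8   23. ] [-180.    -0.   171.5] t 19.2 w 75.4
[[0.0, 0.0, -0.433], 0.0] 
--
[[-0.201, -0.749, -0.0], 0.0117] 
[[-0.201, -0.749, 0.485], 0.0117] 
--
```

Seated solidly at 25 mm. Rise, go to B and grip it.

>>> carry_out([
  [[0, 0, -0.1], 0],
  [[0, 0, -0.3], 0],
  [[0, 0, -0.433], 0],
  [[0, 0, -0.433], 0],
])

```text
time_s: 19.65
ee_pos: [0.4904, -0.1213, 0.113]
eef_rot: [-3.141, 0.006, 2.993]
force: [0.7, -0.6, 0.5]
grip_width: 0.0754
grip_force: 0.0
```

>>> carry_out([
  [[-0.201, -0.749, 0], 0.0117],
  [[-0.201, -0.749, 0], 0.0117],
  [[-0.201, -0.749, 0], 0.0117],
  [[-0.201, -0.749, 0], 0.0117],
  [[-0.201, -0.749, 0.15], 0.0117],
  [[-0.201, -0.749, 0.35], 0.0117],
  [[-0.201, -0.749, 0.485], 0.0117],
  [[-0.201, -0.749, 0.485], 0.0117],
  [[-0.201, -0.749, 0.485], 0.0117],
], hand=-1)

```text
time_s: 20.55
ee_pos: [0.5064, -0.2745, 0.0128]
eef_rot: [3.141, -0.001, 2.92]
force: [-0.0, -1.0, 0.3]
grip_width: 0.0939
grip_force: 0.0
```

>>> carry_out([
  [[0, 0, 0], 0],
  [[0, 0, 0], 0],
  [[0, 0, 0], 0],
  [[0, 0, 0], 0],
  [[0, 0, 0], 0],
  [[0, 0, 0], 0],
  [[0, 0, 0], 0],
  [[0, 0, -0.1], 0],
  [[0, 0, -0.485], 0],
  [[0, 0, -0.485], 0],
  [[0, 0, -0.485], 0],
], hand=1)

```text
time_s: 21.65
ee_pos: [0.5077, -0.2757, 0.1132]
eef_rot: [-3.14, 0.006, 2.92]
force: [0.9, 0.3, -3.8]
grip_width: 0.0558
grip_force: 30.0
```

```bash
python3 - <<'E'
from h import *
from plan import plan
p,d=camera("top");P=cloud("top",d);cv2.imwrite("pics/t3.png",p)
print(fit(p,"case",np.float64([489,-121,-8.5]),z0=12,bz=44))
m=(abs(P[...,0]-.489)<.07)&(abs(P[...,1]+.121)<.045)
print(np.round(np.percentile(P[m][:,2]*1000,[30,50,70,95])))
cv2.imwrite("pics/t3c.png",cv2.resize(p[170:290,200:440],(800,400),interpolation=cv2.INTER_CUBIC))
E
```

```text
(array([ 489.7, -119.3,  -11.2]), np.float64(0.683))
[19. 56. 59. 67.]
```

View pics/t3c.png

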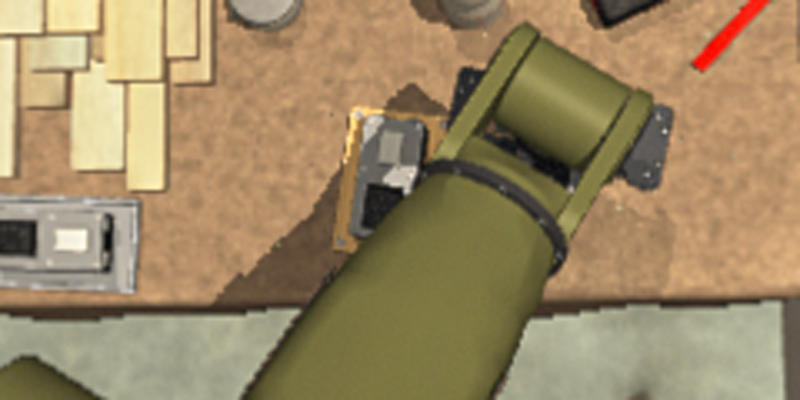

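```bash
python3 plan.py "488.9 -120.8 115 171.5 ; 488.9 -120.8 82 171.5; 488.9 -120.8 71 171.5" "506.5 -274.9 110 167.3"
```

```text
now [ 506.7 -275.1  110.5] [-1.800e+02  1.000e-01  1.673e+02] t 21.7 w 56.3
[[0.255, 0.732, -0.025], -0.0117] 
[[0.255, 0.732, 0.14], -0.0117] 
[[0.255, 0.732, 0.195], -0.0117] 
--
```

>>> carry_out([
  [[0.255, 0.732, -0.025], -0.0117],
  [[0.255, 0.732, -0.025], -0.0117],
  [[0.255, 0.732, -0.025], -0.0117],
  [[0.255, 0.732, -0.025], -0.0117],
  [[0.255, 0.732, -0.025], -0.0117],
  [[0.255, 0.732, 0.08], -0.0117],
  [[0.255, 0.732, 0.13], -0.0117],
  [[0.255, 0.732, 0.155], -0.0117],
  [[0.255, 0.732, 0.175], -0.0117],
  [[0.255, 0.732, 0.19], -0.0117],
  [[0.255, 0.732, 0.195], -0.0117],
  [[0.255, 0.732, 0.195], -0.0117],
])

```text
time_s: 22.9
ee_pos: [0.489, -0.121, 0.071]
eef_rot: [-3.141, 0.001, 2.993]
force: [0.7, -0.4, -2.9]
grip_width: 0.0559
grip_force: 30.0
```

>>> carry_out([
  [[0, 0, 0.004], 0],
  [[0, 0, 0.004], 0],
  [[0, 0, 0.004], 0],
])

```text
time_s: 23.2
ee_pos: [0.4891, -0.121, 0.0709]
eef_rot: [-3.141, 0.001, 2.993]
force: [-5.2, 0.3, 8.1]
grip_width: 0.0563
grip_force: 30.0
```

Seated at the expected height with firm contact. Release, rise and back off toward −x, clear of the view.

>>> carry_out([
  [[0, 0, 0], 0],
  [[0, 0, 0], 0],
  [[0, 0, 0], 0],
  [[0, 0, 0], 0],
  [[0, 0, 0], 0],
], hand=-0.6)

```text
time_s: 23.7
ee_pos: [0.4888, -0.1208, 0.0698]
eef_rot: [-3.142, -0.0, 2.993]
force: [0.2, 0.4, 0.1]
grip_width: 0.0751
grip_force: 0.0
```

>>> carry_out([
  [[0, 0, -0.1], 0],
  [[0, 0, -0.3], 0],
  [[0, 0, -0.45], 0],
  [[0, 0, -0.45], 0],
  [[0.6, -0.9, -0.45], 0],
  [[0.6, -0.9, -0.45], 0],
  [[0.6, -0.9, -0.45], 0],
  [[0.6, -0.9, -0.45], 0],
  [[0.6, -0.9, -0.45], 0],
  [[0.6, -0.9, -0.45], 0],
  [[0.6, -0.9, -0.45], 0],
])

```text
time_s: 24.8
ee_pos: [0.3437, -0.2808, 0.1594]
eef_rot: [3.141, -0.0, 2.992]
force: [0.1, 0.0, -0.9]
grip_width: 0.0752
grip_force: 0.0
```

```bash
python3 - <<'E'
from h import *
o=ctrl.get_obs();print(np.round(o["ee_pos"]*1000,1),o["time_s"])
p,d=camera("top");P=cloud("top",d)
print(fit(p,"case",np.float64([489,-121,-8.5]),z0=58,bz=44),fit(p,"case",np.float64([436,204.5,-92.7]),z0=4,bz=52))
def h(x,y,a,u,v,r=8):
    c,s=np.cos(np.radians(a)),np.sin(np.radians(a));X=np.array([x+c*u-s*v,y+s*u+c*v])
    m=(np.hypot(*(P[...,:2]*1000-X).transpose(2,0,1))<r);return np.round(np.median(P[m][:,2])*1000,1)
for nm,a in(("stack",(489,-121,-8.5)),("tray",(436,204.5,-92.7))):
    print(nm,"button",h(*a,-28,0),"lid",h(*a,0,0,6),"end+",h(*a,50,0,4),"end-",h(*a,-51,0,4),"key",h(*a,28,0),"sides",h(*a,0,22,5),h(*a,0,-22,5))
cv2.imwrite("pics/t4c.png",cv2.resize(p[130:290,170:430],(800,492),interpolation=cv2.INTER_CUBIC))
p,d=camera("scene");cv2.imwrite("pics/s4c.png",cv2.resize(p[130:300,140:460],(800,425),interpolation=cv2.INTER_CUBIC))
E
```

```text
[ 343.7 -280.8  159.4] 24.8
(array([ 490.2, -120.5,   -8.2]), np.float64(0.9)) (array([437.6, 205. , -92.8]), np.float64(0.924))
stack button 102.8 lid 103.1 end+ 104.0 end- 106.3 key 112.6 sides 104.1 100.5
tray button 56.5 lid 50.5 end+ 46.0 end- 49.8 key 58.0 sides 49.8 50.5
```

View pics/t4c.png

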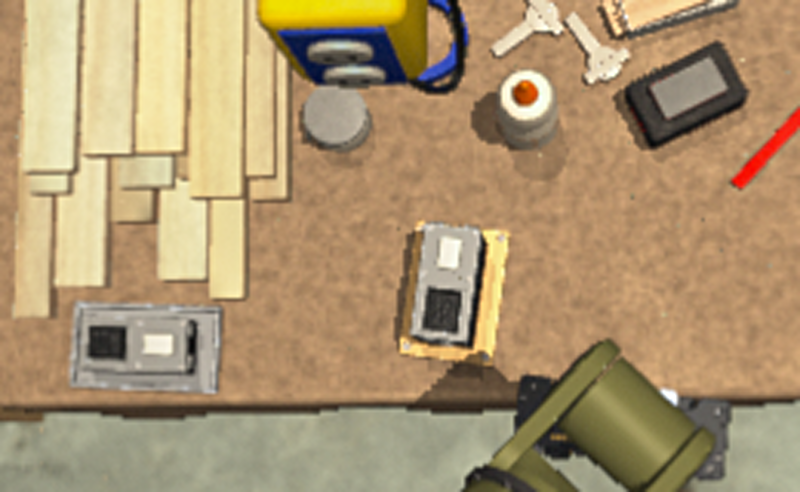

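View pics/s4c.png

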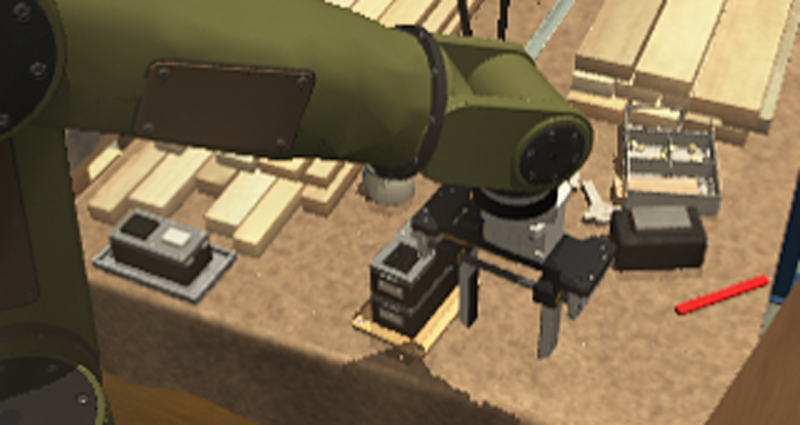

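The pictures show the A and B cases stacked flat on the dock (lid at z ≈ 104 mm, as expected). C is flat in the tray with its button proud, and the bottle, tin and battery are where they were.

```bash
python3 -c "
from station import ctrl;print(ctrl.hand_in())"
```

```text
the job is handed in; nothing more can be done
None
```

I pressed all three buttons first: the two cases whose buttons stayed down (A and B) are stacked flat on the docking plate, the one whose button came back up (C) lies flat in the repair tray, and the job was handed in at about 25 s.

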